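# Dock the stake block and rock a jammed forming stake free

### The job

Push the sled that carries the wooden stake block along the rollers, fully home against the end stop of the bay, where the steel lips hold it down. Then take hold of the steel stake that is stuck in the block, rock it side to side, across the track, until it has spread both jaws and comes free, and lift it until its foot is a centimetre or two clear of the top of the block. Finish still holding it there, upright, still and above its socket, with the sled left home in the bay and the other tools on the bench left where they are.

Things in the scene. Friction and masses are not known exactly. Their poses are not given: they have to be found in the camera images.
- track: Fixed roller run: two wooden side rails along its y axis (y -155 to +255 mm, inner faces x = +-68, outer +-80, tops 48 mm high), between them 11 free steel rollers, axes along x, tops 35 mm above the bench. Origin on the bench, midway between the rails. The bay is the -y end: a wooden end stop across it, face at y = -148 mm, 66 mm high.
- bay (a point): Fixed point where the sled's origin lies when fully home: track frame (0, -83, 35) mm, axes as the track's; push towards -y. Here two steel lips on the rails (x = 53 to 80 mm either side, track y = -145 to -20, 48 to 54 mm high) reach over the edges of the sled's plate, 3 mm above it.
- sled: Loose sled on the rollers, 0.8 to 1.1 kg, rolls freely, starts 190 to 230 mm short of home. Aluminium plate 130 x 130 x 10 mm carrying a light wooden block, 90 mm (x, across the track) by 120 mm (y, along it), its top 55 mm above the plate's underside. Origin: centre of the plate's underside; axes parallel to the track's.
- socket_top (a point): Centre of the socket's mouth in the block's top, (0, 0, 55) mm in the sled's frame. The socket is a slot 19 mm wide in y: at the top 60 mm long in x, with a sliding steel jaw in each half; the lowest 19 mm is 28 mm long in x; its floor is 45 mm below this point.
- stake: The stuck steel stake, 0.3 to 0.6 kg, 130 mm tall, upright in the block with 45 mm of it below the block's top. Origin: centre of the foot's underside, z up, x and y as the sled's. From below: heel 24 (x) by 16 (y), 14 mm high; tang 13 (x) by 16 (y) up to 58 mm; square body 26 x 26 up to 117 mm; ball end, radius 13. Pulled straight it rises about 6 mm, then the heel catches under the jaws.
- stake_grip (a point): Point on the stake's axis 88 mm above its foot, mid-height of the square part, where to grip it. Axes as the stake's. Leaning the stake about its foot by about 0.2 rad towards +x, then -x, makes the tang push each jaw outward; then it lifts out. Lift it some 3 mm before leaning so that the heel turns freely.
- jaw_near (a joint): Steel jaw (14 x 17 mm, 25 mm high, top level with the block's top) on the -x side of the socket: how far it has been pushed outward (-x), in m, 0 to 0.008. It slides stiffly (about 5 N) and stays where it is left. At 0 it stands 1.5 mm from the tang and covers 4 mm of the heel; past about 0.005 it clears the heel.
- jaw_far (a joint): The same jaw on the +x side of the socket, pushed outward towards +x.
- stake_b: Bystander: a dark steel mushroom stake, 111 mm tall, standing in the dark wooden rack (160 x 60 x 45 mm) beyond the bay's end stop. Leave it.
- stake_c: Bystander: a dark steel T-shaped stake, 100 mm tall, in the same rack. Leave it.
- hammer: Bystander: hammer lying beyond the +x rail.
- driver: Bystander: screwdriver lying beside the -x rail.
- pliers: Bystander: pliers about 140 mm long lying beyond the +y end of the track, 10 mm high.
- handpiece: Bystander: cylindrical motor handpiece, 140 mm long, 26 mm thick, beside the +x rail.
- tin: Bystander: round tin, 60 mm across, 30 mm high, beside the +x rail.

How it is judged:
By the outcome, as a careful person would: the job done as asked, in the order asked, and still so for the second after the job is handed in, while the arm keeps its last pose, push and grip.
It also fails if it takes over 51 s, if anything falls off the work surface, if the arm or the gripper's body presses on something with over 40 N, if the wrist force passes 120 N, or if a joint passes its speed limit or range.

### The arm

A 6-joint arm with a two-finger parallel gripper is mounted at the origin on the work surface. World frame = base frame: x ahead of the robot, y to its left, z up, the work surface at z = 0. Lengths are in mm, angles in rad, forces in N, time in s.
With the tool pointing down it reaches from about 350 to 875 mm from the base axis. Payload 4.2 kg.
Tool frame: the origin (TCP) lies between the finger pads; the fingertips stand 17 mm ahead of it and the grasp point (between the pads) lies 2 mm behind it; z points along the fingers, y is the line along which they close (so a half turn about z gives the same grasp; the last joint's range is limited). The gripper opens to 85 mm and grips with 20 to 120 N. Pads are 22 mm wide; open, the fingers measure 114 mm over their backs; the gripper's body (76 mm by 85 mm) begins 54 mm behind the grasp point. The pads swing forward as they close: fully open they stand 13 mm farther back than shut.
Start: joints at [1.503, 0.385, 0.008, 0, -1.194, -0.259], TCP at [200.601, 591.911, 248.312] pointing down, gripper open.
Joint ranges: [-3.14, 3.14], [-1.21, 2.06], [-1.07, 1.41], [-3.16, 2.05], [-2.99, -0.16], [-3.1, 3.1]. Speed limits (rad/s): [2.79, 2.79, 3.14, 3.14, 3.14, 3.14].

### API

Orientations are given as a unit quaternion [x, y, z, w].
In Python, from bench import arm gives the robot as it stands.
- The arm moves only by the shell command python3 jog.py 'ROWS' [OPENING]. ROWS is rows parted by semicolons, their numbers by spaces, 1 to 10 of them, each of 6 numbers: dx, dy, dz in mm, then a rotation vector rx, ry, rz in rad; each row is the pose to reach, as a shift and turn from the pose commanded when the command began, along the tool's axes at that moment; what a row does not reach only later rows make up. A row lasts 1/10 s, in which the tool goes at most 50 mm and 0.15 rad, less where a joint would pass 70% of its speed; a pose out of reach is approached as far as the arm can. OPENING is the finger opening in mm, set as the command begins (- or left out keeps the last). The fingers move at their own pace and stop on an object; the grip force is fixed at half the most. Time passes only in rows, so rows that do not move let the fingers close. It prints the time, the measured TCP pose, the force, the opening and the grip force at its end.
- arm.read_state(): the state, without advancing time (a new reading comes with each control period).
- arm.get_image(name): name is "scene" or "top" or "wrist"; returns the picture (384x512x3 uint8, blue, green, red); there is no depth.
- arm.get_calibration(name): a dict with "K" (3x3 intrinsics, pixels), "D" ([k1, k2, p1, p2, k3] as OpenCV has them; the pictures are not rectified), "rvec" (rotation vector, rad) and "tvec" (3), from world to camera coordinates, as OpenCV has them. Camera axes: x right, y down, z forward; pixel columns grow to the right and rows downward; lengths in mm; the calibration is good to about 2 mm. A picture is of the moment at which its call begins: read the wrist's pose just before it. get_calibration takes no time and is no camera call; for the wrist camera it gives the pose at the moment of the call.
- arm.job_done(): hands the job in; it is judged then, once.
The state is a dict: "clock": time; "joints": joint angles; "joint_vel": joint speeds; "joint_efforts": joint torques, N m; "position": TCP position; "ee_rot": TCP orientation; "contact_force": force on the tool from outside, world axes, zero at the start; "wrist_torque": the same for the moment, N m; "gripper_width": finger opening in mm; "grasp_force": force on a finger pad.
Only numpy, scipy, OpenCV 4.12 (cv2) and the standard library are available. Lean on these libraries where they do the work, as an engineer would, in place of code of your own. Each camera call takes 0.05 s, during which the arm holds its last target. There are 200 camera calls.

## Working session

There is one attempt and no reset: what is moved stays moved. The work goes in short steps, Python scripts to look and compute and a shell command to move; the robot and the scene stay as the last step left them, time stands still between calls to the robot, and variables do not carry over. Pictures are saved under pics/ and viewed, at most 10 in all, crops included, and the job is handed in when it is done.

```bash
ls; mkdir -p pics; cat > h.py <<'E'
import numpy as np, cv2
from bench import arm
def cal(n):
    c=arm.get_calibration(n); R=cv2.Rodrigues(np.array(c["rvec"],float))[0]
    return np.array(c["K"],float),np.array(c["D"],float),R,np.array(c["tvec"],float).ravel()
def ray(c,uv):
    K,D,R,t=c; p=cv2.undistortPoints(np.array([[uv]],float),K,D)[0,0]
    d=R.T@np.array([p[0],p[1],1]); return -R.T@t,d/np.linalg.norm(d)
def plane(c,uv,z):
    o,d=ray(c,uv); return o+d*(z-o[2])/d[2]
def tri(rs):
    A=np.zeros((3,3));b=np.zeros(3)
    for o,d in rs:
        P=np.eye(3)-np.outer(d,d);A+=P;b+=P@o
    x=np.linalg.solve(A,b); return x,[round(float(np.linalg.norm((np.eye(3)-np.outer(d,d))@(x-o))),1) for o,d in rs]
def proj(c,X):
    K,D,R,t=c; return cv2.projectPoints(np.array(X,float).reshape(-1,3),cv2.Rodrigues(R)[0],t,K,D)[0][:,0]
E
python3 - <<'E'
from h import *
np.set_printoptions(precision=1,suppress=True)
for n in ("top","scene"):
    cv2.imwrite(f"pics/{n}0.png",arm.get_image(n)); c=cal(n); print(n,-c[2].T@c[3],c[2][2])
s=arm.read_state();print(s)
E
```

```text
bench.py
jog.py
pics
top [ 536.8   -2.6 1021.3] [ 0.1  0.  -1. ]
scene [861.6 313.2 768.8] [-0.3 -0.4 -0.9]
{'clock': 0.1, 'joints': array([ 1.5,  0.4,  0. , -0. , -1.2, -0.3]), 'joint_vel': array([-0., -0.,  0.,  0., -0.,  0.]), 'joint_efforts': array([  0. , -39.3,  18.9,   4.2,  -0. ,   0. ]), 'position': array([200.5, 591.5, 247.4]), 'ee_rot': array([ 1. , -0.2, -0. ,  0. ]), 'contact_force': array([-0.5, -0. , -0.3]), 'wrist_torque': array([0., 0., 0.]), 'grasp_force': 0.0, 'gripper_width': 85.4691656205845}
```

View pics/top0.png

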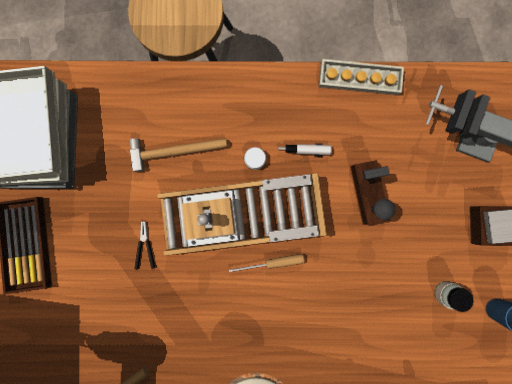

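View pics/scene0.png

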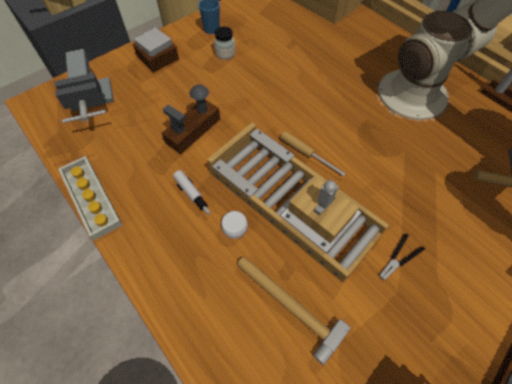

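Top: the track runs from (160,222) to (327,205), with the bay's end stop at (318,205). The sled is at about (208,219), with the ball at (204,219). Scene: the ball is at (329,187) and the end stop is at the upper left, near (230,145). I'll enlarge both to get exact points.

```bash
python3 - <<'E'
import cv2,numpy as np
t=cv2.imread("pics/top0.png");s=cv2.imread("pics/scene0.png")
a=cv2.resize(t[165:265,150:340],None,fx=4,fy=4,interpolation=cv2.INTER_CUBIC)
b=cv2.resize(s[115:285,200:395],None,fx=4,fy=4,interpolation=cv2.INTER_CUBIC)
cv2.imwrite("pics/topc.png",a);cv2.imwrite("pics/scc.png",cv2.resize(b,None,fx=.85,fy=.85))
E
```

```text
(no output)
```

View pics/topc.png

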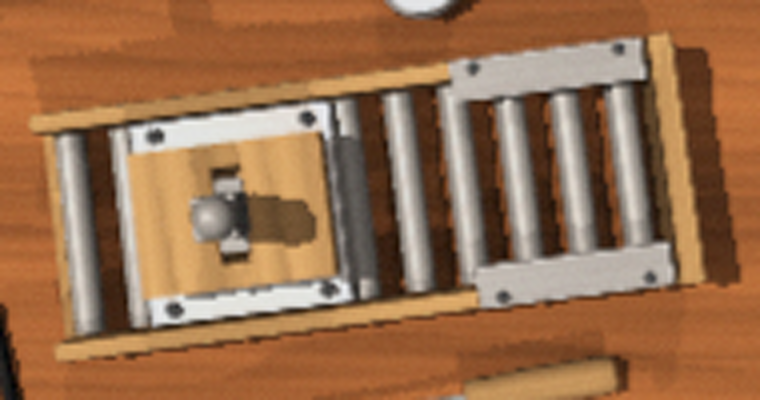

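View pics/scc.png

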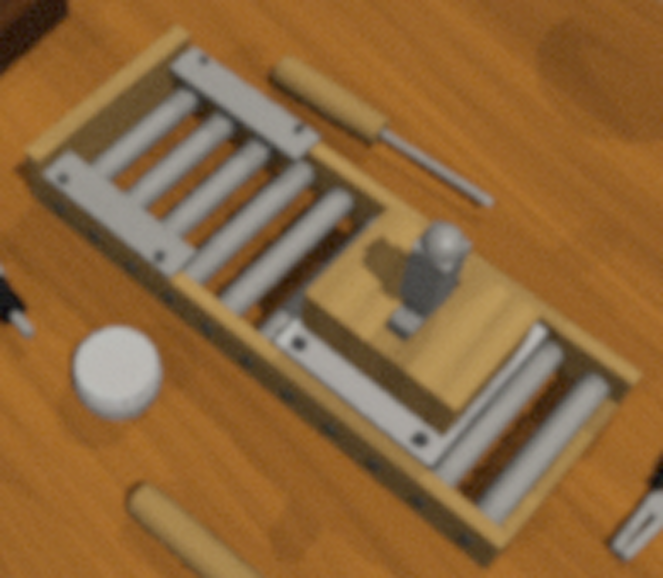

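The top crop shows the block corners at (128,154), (320,133), (338,274) and (147,299), and the ball at (217,215). The scene crop shows the same corners at (458,412), (303,297), (385,207) and (548,318), and the ball at (445,243).

```bash
python3 - <<'E'
from h import *
np.set_printoptions(precision=1,suppress=True)
T=cal("top");S=cal("scene")
ft=lambda p:((p[0]+.5)/4-.5+150,(p[1]+.5)/4-.5+165)
fs=lambda p:((p[0]+.5)/3.4-.5+200,(p[1]+.5)/3.4-.5+115)
P={}
for n,a,b in [("far+y",(128,154),(458,412)),("far-y",(320,133),(303,297)),("near-y",(338,274),(385,207)),("near+y",(147,299),(548,318)),("ball",(217,215),(445,243)),
 ("railfar+y",(30,120),(497,550)),("railnear+y",(58,358),(637,377)),("stopfar",(672,35),(30,158)),("stopnear",(705,282),(183,30))]:
    x,e=tri([ray(T,ft(a)),ray(S,fs(b))]);P[n]=x;print(n,x,e)
for n,p in [("sc",(157,135)),("sc2",(307,118)),("sc3",(330,289)),("sc4",(175,309))]: print(n,plane(T,ft(p),45))
for n,p in [("L1",(473,68)),("L2",(619,48)),("L3",(651,278)),("L4",(503,297))]: print(n,plane(T,ft(p),54))
for n,p in [("L1",(158,256)),("L2",(63,178)),("L3",(204,60)),("L4",(299,128))]: print(n,plane(S,fs(p),54))
E
```

```text
far+y [550.  189.1  87. ] [1.0, 1.0]
far-y [565.1  69.1  80.5] [0.5, 0.5]
near-y [478.4  55.8  86.3] [1.3, 1.3]
near+y [459.  178.   83.5] [3.4, 3.4]
ball [514.  122.8 162.8] [1.9, 1.9]
railfar+y [574.  261.4  39.7] [1.6, 1.6]
railnear+y [419.7 239.5  42. ] [0.3, 0.3]
stopfar [ 629.1 -154.2   50.3] [2.2, 2.2]
stopnear [ 470.8 -173.1   56.7] [2.5, 2.5]
sc [563.7 178.2  45. ]
sc2 [575.5  80.8  45. ]
sc3 [465.3  64.5  45. ]
sc4 [451.7 164.3  45. ]
L1 [608.2 -26.8  54. ]
L2 [ 621.8 -120.9   54. ]
L3 [ 474.7 -141.    54. ]
L4 [461.8 -46.7  54. ]
L1 [609.1 -27.6  54. ]
L2 [ 620.9 -121.    54. ]
L3 [ 474.2 -140.    54. ]
L4 [461.6 -46.8  54. ]
```

```bash
cat >> h.py <<'E'
from scipy.spatial.transform import Rotation as Ro
def go(xyz,yaw=0.135,lean=0.):
    """print tool-axes shift/turn to a TCP pose: tool down, tool y along +-track x, lean about track y (positive: stake top to +x)"""
    s=arm.read_state();R0=Ro.from_quat(s["ee_rot"]);p=np.array(s["position"])
    best=None
    for k in (0,1):
        x=np.array([np.cos(yaw),np.sin(yaw),0])*(1-2*k);z=np.array([0,0,-1.])
        R=Ro.from_matrix(np.c_[np.cross(x,z),x,z])
        yt=np.array([-np.sin(yaw),np.cos(yaw),0])
        R=Ro.from_rotvec(lean*yt)*R
        rv=(R0.inv()*R).as_rotvec()
        if best is None or np.linalg.norm(rv)<np.linalg.norm(best): best=rv
    print("shift",np.round(R0.inv().apply(np.array(xyz)-p),1),"rot",np.round(best,3))
E
python3 - <<'E'
from h import *
go((500.5,221,248)); go((500.5,221,79))
print(Ro.from_quat(arm.read_state()["ee_rot"]).as_matrix().round(3), arm.read_state()["joints"])
E
python3 jog.py '40 25 0 0 0 .11; 80 50 0 0 0 .22; 120 75 0 0 0 .35; 160 100 0 0 0 .5; 200 125 0 0 0 .65; 240 150 0 0 0 .8; 280 178 0 0 0 .95; 325 205 0 0 0 1.1; 365 230 0 0 0 1.109; 403 254.5 0 0 0 1.109' 0; python3 jog.py '0 0 0 0 0 0;0 0 0 0 0 0'; python3 -c "
from h import *
go((500.5,221,248)); go((500.5,221,79))
print(arm.read_state()['joints'])"
```

```text
clock: 1.1
position: [501.4, 219.5, 248.1]
ee_rot: [0.753, -0.658, -0.0, 0.0]
contact_force: [0.1, 0.7, 0.1]
gripper_width: 0.1
grasp_force: 0.0
clock: 1.3
position: [500.8, 220.4, 247.7]
ee_rot: [0.752, -0.659, -0.0, 0.001]
contact_force: [0.3, 0.2, -0.3]
gripper_width: 0.3
grasp_force: 0.0
shift [-0.7  0.2 -0.3] rot [ 0.001 -0.    -0.003]
shift [ -0.7   0.  168.7] rot [ 0.001 -0.    -0.003]
[ 7.10702191e-01  2.53653779e-01 -1.84555080e-01 -3.82871172e-04
 -1.13379612e+00 -5.78211335e-01]
```

```bash
python3 jog.py '0 0 45 0 0 0; 0 0 90 0 0 0; 0 0 135 0 0 0; 0 0 168 0 0 0; 0 0 168 0 0 0'; python3 - <<'E'
from h import *
a=cv2.resize(arm.get_image("top")[165:265,150:340],None,fx=4,fy=4,interpolation=cv2.INTER_CUBIC)
b=cv2.resize(arm.get_image("wrist"),None,fx=1,fy=1)
cv2.imwrite("pics/tw1.png",np.vstack([a[:, :512],b])[:600] if 0 else np.hstack([cv2.resize(a,(456,240)),cv2.resize(b,(320,240))]))
E
```

```text
clock: 1.8
position: [496.9, 220.5, 75.8]
ee_rot: [0.754, -0.657, -0.001, 0.005]
contact_force: [-0.1, 0.5, -0.6]
gripper_width: -0.2
grasp_force: 0.0
```

View pics/tw1.png

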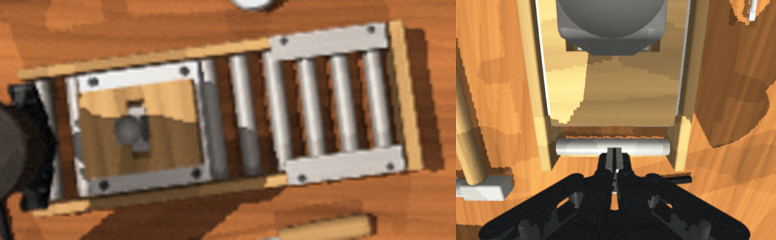

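The fingers stand centred behind the block's +y face, at about (615,165) in the wrist half. Next I push.

```bash
python3 jog.py '5 0 0 0 0 0; 10 0 0 0 0 0; 15 0 0 0 0 0; 20 0 0 0 0 0; 25 0 0 0 0 0; 30 0 0 0 0 0; 36 0 0 0 0 0; 43 0 0 0 0 0; 51 0 0 0 0 0; 59 0 0 0 0 0' && python3 jog.py '8 0 0 0 0 0; 16 0 0 0 0 0; 24 0 0 0 0 0; 32 0 0 0 0 0; 40 0 0 0 0 0; 48 0 0 0 0 0; 56 0 0 0 0 0; 64 0 0 0 0 0; 72 0 0 0 0 0; 80 0 0 0 0 0'; python3 -c "
from h import *
go((532,-14,79))"
```

```text
clock: 2.9
position: [508.8, 162.6, 80.4]
ee_rot: [0.753, -0.658, 0.0, -0.0]
contact_force: [-1.0, 0.6, -0.1]
gripper_width: -0.2
grasp_force: 0.6
clock: 3.9
position: [519.4, 83.1, 80.3]
ee_rot: [0.753, -0.658, -0.0, 0.0]
contact_force: [-0.0, 1.3, 1.2]
gripper_width: 0.1
grasp_force: 0.7
shift [97.9  0.5  1.3] rot [ 0. -0.  0.]
```

```bash
python3 jog.py '8 0 0 0 0 0; 16 0 0 0 0 0; 24 0 0 0 0 0; 31 0 0 0 0 0; 38 0 0 0 0 0; 44 0 0 0 0 0; 50 0 0 0 0 0; 56 0 0 0 0 0; 61 0 0 0 0 0; 66 0 0 0 0 0' && python3 jog.py '4 0 0 0 0 0; 8 0 0 0 0 0; 12 0 0 0 0 0; 16 0 0 0 0 0; 19 0 0 0 0 0; 22 0 0 0 0 0; 25 0 0 0 0 0; 27 0 0 0 0 0; 28 0 0 0 0 0; 28 0 0 0 0 0' ; python3 -c "
from h import *
go((532,-14,79))"
```

```text
clock: 4.9
position: [528.0, 17.9, 80.2]
ee_rot: [0.753, -0.658, -0.0, 0.0]
contact_force: [0.1, 0.9, 0.0]
gripper_width: -0.2
grasp_force: 0.6
clock: 5.9
position: [532.1, -9.6, 80.3]
ee_rot: [0.753, -0.658, 0.0, -0.0]
contact_force: [0.3, -0.6, -0.3]
gripper_width: 0.2
grasp_force: 0.0
shift [4.4 0.7 1.3] rot [-0. -0. -0.]
```

Keep pressing slowly until the force shows contact with the stop.

```bash
python3 jog.py '2 0 0 0 0 0; 4 0 0 0 0 0; 5 0 0 0 0 0; 6 0 0 0 0 0;6 0 0 0 0 0;6 0 0 0 0 0'; python3 jog.py '1 0 0 0 0 0; 2 0 0 0 0 0; 2 0 0 0 0 0; 2 0 0 0 0 0'; python3 jog.py '1 0 0 0 0 0; 2 0 0 0 0 0; 2 0 0 0 0 0; 2 0 0 0 0 0'
```

```text
clock: 6.5
position: [532.8, -14.5, 80.4]
ee_rot: [0.753, -0.658, -0.0, -0.001]
contact_force: [-1.5, 5.5, 0.7]
gripper_width: 0.2
grasp_force: 2.5
clock: 6.9
position: [532.9, -14.6, 80.4]
ee_rot: [0.753, -0.658, -0.001, -0.001]
contact_force: [-3.3, 13.8, 2.4]
gripper_width: -0.1
grasp_force: 7.1
clock: 7.3
position: [532.9, -14.8, 80.4]
ee_rot: [0.753, -0.658, -0.002, -0.002]
contact_force: [-7.5, 22.6, 4.4]
gripper_width: 0.1
grasp_force: 11.7
```

```bash
python3 jog.py '-2 0 0 0 0 0; -6 0 0 0 0 0; -15 0 0 0 0 0; -30 0 0 0 0 0; -35 0 -40 0 0 0; -35 0 -85 0 0 0; -35 0 -130 0 0 0; -35 0 -160 0 0 0;-35 0 -160 0 0 0' 85; python3 - <<'E'
from h import *
print(arm.read_state()["position"])
a=arm.get_image("top")[165:265,200:340];b=arm.get_image("scene")[115:250,200:395];w=arm.get_image("wrist")
s=cal("wrist");np.savez("w1.npz",*s)
cv2.imwrite("pics/w_full.png",w)
A=np.zeros((600,800,3),np.uint8)
A[:270,:390]=cv2.resize(b,(390,270),interpolation=cv2.INTER_CUBIC);A[:270,400:778]=cv2.resize(a,(378,270),interpolation=cv2.INTER_CUBIC)
A[280:600,:427]=cv2.resize(w,(427,320))
cv2.imwrite("pics/m2.png",A)
E
```

```text
clock: 8.2
position: [530.9, 16.3, 245.6]
ee_rot: [0.753, -0.657, 0.003, -0.004]
contact_force: [1.1, 0.4, -0.0]
gripper_width: 85.1
grasp_force: 0.0
[530.8649713   16.25602694 245.64733399]
```

View pics/m2.png

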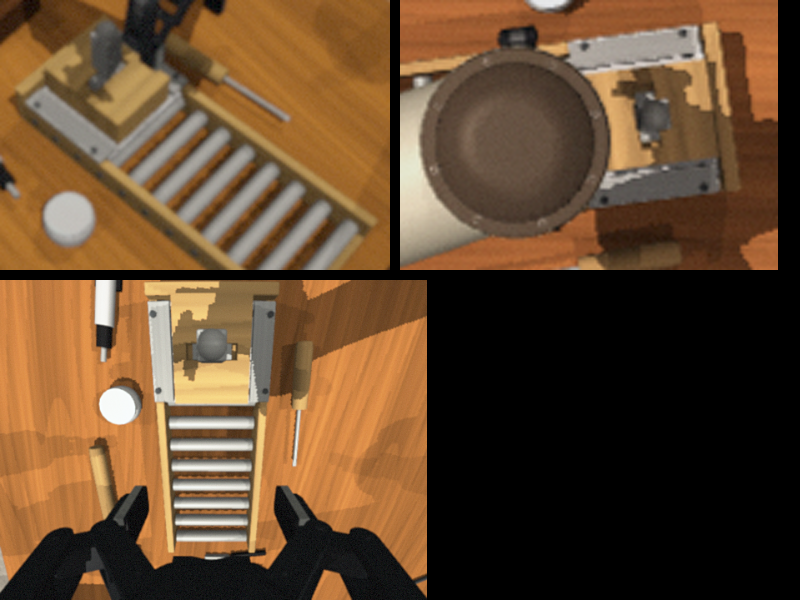

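The sled is home under the lips. The ball is at wrist (254,78), top (293,208) and scene (252,133).

```bash
python3 - <<'E'
from h import *
T=cal("top");S=cal("scene");f=np.load("w1.npz");W=tuple(f[k] for k in f.files)
rs=[ray(W,(254.2,78)),ray(T,(293.2,207.8)),ray(S,(252.3,133.3))]
print(tri(rs),tri(rs[:2]),tri(rs[1:]))
for r in rs[:2]:
    o,d=r;print(o+d*(162-o[2])/d[2])
# screws of lips in wrist
for p in [(153,314),(269,314),(158,390),(264,391)]:print(plane(W,(p[0]*1.2,(p[1]-280)*1.2),54).round(1))
go((541.5,-84,210))
E
```

```text
(array([541.22923606, -85.2949809 , 152.17953416]), [1.7, 2.3, 0.9]) (array([537.61080223, -34.58045375, 680.62381698]), [0.9, 0.9]) (array([541.81299412, -83.81017248, 153.91591213]), [1.3, 1.3])
[540.89897677 -85.99306923 162.        ]
[540.79926046 -82.13314298 162.        ]
[ 619.6 -123.    54. ]
[ 475.7 -142.3   54. ]
[607.2 -30.3  54. ]
[462.9 -48.3  54. ]
shift [100.6  -0.3  29.4] rot [ 0.002  0.    -0.   ]
```

```bash
python3 jog.py '25 0 0 0 0 0; 50 0 0 0 0 0; 75 0 0 0 0 0; 95 0 0 0 0 0; 101 0 0 0 0 0; 101 0 20 0 0 0;101 0 50 0 0 0;101 0 80 0 0 0;101 0 100 0 0 0;101 0 106 0 0 0'; python3 jog.py '0 0 1 0 0 0;0 0 1 0 0 0;0 0 1 0 0 0'; python3 -c "
from h import *
go((541.3,-84.7,132.5));print(arm.read_state()['position'])"
```

```text
clock: 9.35
position: [539.8, -84.4, 130.7]
ee_rot: [0.753, -0.658, -0.003, 0.003]
contact_force: [-0.9, 0.6, 0.2]
gripper_width: 84.9
grasp_force: 0.0
clock: 9.65
position: [543.0, -84.5, 134.5]
ee_rot: [0.753, -0.658, 0.001, -0.001]
contact_force: [0.1, -0.4, 0.2]
gripper_width: 84.9
grasp_force: 0.0
shift [-0.   1.7  2. ] rot [-0.002 -0.     0.   ]
[542.97349372 -84.48325211 134.48698338]
```

Close and watch the side force to centre.

```bash
python3 jog.py '0 1.2 1 0 0 0;0 1.2 1 0 0 0;0 1.2 1 0 0 0;0 1.2 1 0 0 0;0 1.2 1 0 0 0;0 1.2 1 0 0 0;0 1.2 1 0 0 0;0 1.2 1 0 0 0' 10; python3 - <<'E'
from h import *
s=arm.read_state();print(s["position"],s["contact_force"],s["wrist_torque"])
b=arm.get_image("scene")[90:200,190:310]
cv2.imwrite("pics/g.png",np.hstack([cv2.resize(b,(420,385),interpolation=cv2.INTER_CUBIC),cv2.resize(arm.get_image("wrist"),None,fx=.7,fy=385/384)[:, :]]))
E
```

```text
clock: 10.45
position: [541.4, -84.8, 132.7]
ee_rot: [0.753, -0.658, 0.0, -0.0]
contact_force: [0.5, 0.4, 2.3]
gripper_width: 25.3
grasp_force: 59.4
[541.43935873 -84.82186219 132.6695876 ] [0.46326423 0.36454416 2.29379055] [ 0.028485   -0.16445064 -0.02339987]
```

View pics/g.png

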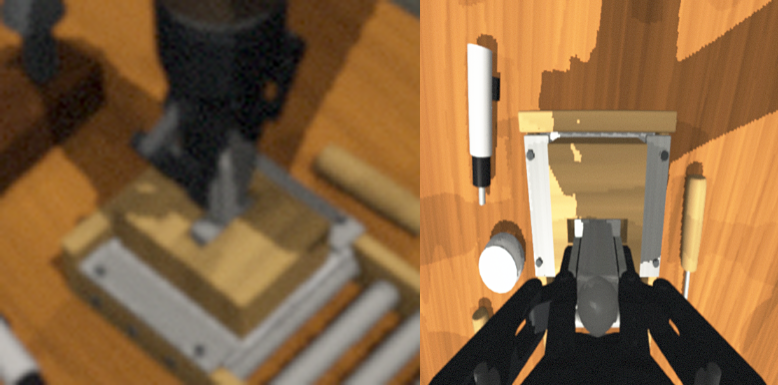

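The stake is gripped squarely, at about (600,300) in the wrist half, with the sled home. Next, lift 3 mm and lean towards +x.

```bash
python3 jog.py '0 0 -1 0 0 0;0 0 -2 0 0 0;0 0 -3 0 0 0;0 0 -3 0 0 0;0 0 -3 0 0 0'; python3 jog.py '0 -2.2 0 -.025 0 0;0 -4.3 .1 -.05 0 0;0 -6.5 .2 -.075 0 0;0 -8.6 .4 -.1 0 0;0 -10.8 .7 -.125 0 0;0 -12.9 1 -.15 0 0;0 -12.9 1 -.15 0 0'; python3 jog.py - 2>/dev/null; python3 -c "
from h import *
s=arm.read_state();print(s['contact_force'],s['wrist_torque']);go((541.4,-84.8,135.7))"
```

```text
clock: 11.05
position: [540.5, -84.9, 134.9]
ee_rot: [0.753, -0.658, -0.001, 0.0]
contact_force: [-0.2, -0.5, -4.0]
gripper_width: 25.4
grasp_force: 59.3
clock: 11.75
position: [552.8, -83.3, 133.8]
ee_rot: [0.751, -0.656, -0.051, 0.058]
contact_force: [-2.7, -1.0, -0.4]
gripper_width: 25.2
grasp_force: 59.7
[-2.6860495  -1.02129952 -0.40138618] [-0.14692388  0.51468615  0.02018118]
shift [-0.  11.7 -0.1] rot [ 0.154  0.    -0.   ]
```

```bash
python3 jog.py '0 -2.2 0 -.025 0 0;0 -4.3 .1 -.05 0 0;0 -6.4 .2 -.075 0 0;0 -6.4 .2 -.075 0 0;0 -6.4 .2 -.075 0 0'; python3 -c "
from h import *
s=arm.read_state();print(s['contact_force'],s['wrist_torque']);go((541.4,-84.8,135.7))"
```

```text
clock: 12.25
position: [559.0, -82.5, 133.0]
ee_rot: [0.748, -0.654, -0.074, 0.085]
contact_force: [-3.8, 0.4, -1.0]
gripper_width: 25.4
grasp_force: 60.0
[-3.84753728  0.40594082 -1.00902342] [-0.19166236  0.65277422 -0.00848234]
shift [-0.1 17.9  1.4] rot [ 0.226  0.    -0.   ]
```

```bash
python3 jog.py '0 4.3 .1 .05 0 0;0 8.6 .4 .1 0 0;0 12.9 1 .15 0 0;0 17.1 1.7 .2 0 0;0 21.3 2.7 .25 0 0;0 25.4 3.8 .3 0 0;0 28 4.6 .33 0 0; 0 31 5.7 .37 0 0; 0 31 5.7 .37 0 0;0 31 5.7 .37 0 0'; python3 -c "
from h import *
s=arm.read_state();print(s['contact_force'],s['wrist_torque']);go((541.4,-84.8,135.7))"
```

```text
clock: 13.25
position: [530.1, -86.3, 135.5]
ee_rot: [0.751, -0.656, 0.049, -0.056]
contact_force: [1.5, 1.0, -1.4]
gripper_width: 25.2
grasp_force: 60.2
[ 1.46433125  1.04678813 -1.42517035] [ 0.152478   -0.1316219  -0.00106945]
shift [  0.1 -11.3   1.5] rot [-0.148 -0.     0.   ]
```

```bash
python3 jog.py '0 2.2 .3 .025 0 0;0 4.3 .6 .05 0 0;0 6.8 .8 .08 0 0;0 6.8 .8 .08 0 0;0 6.8 .8 .08 0 0'; python3 -c "
from h import *
s=arm.read_state();print(s['contact_force'],s['wrist_torque']);go((541.4,-84.8,135.7))"
```

```text
clock: 13.75
position: [523.7, -87.2, 133.6]
ee_rot: [0.749, -0.653, 0.075, -0.085]
contact_force: [3.3, 0.1, -1.4]
gripper_width: 25.3
grasp_force: 60.4
[ 3.27239061  0.10502245 -1.39368222] [ 0.02529529 -0.35903115 -0.02019736]
shift [  0.  -17.8   1.9] rot [-0.227 -0.     0.001]
```

```bash
python3 jog.py '0 -4.3 .1 -.05 0 0;0 -8.6 .4 -.1 0 0;0 -12.9 1 -.15 0 0;0 -17.1 1.7 -.2 0 0;0 -19.4 2.2 -.227 0 0;0 -19.4 2.2 -.227 0 0;0 -19.4 2.2 -.227 0 0'; python3 -c "
from h import *
s=arm.read_state();print(s['contact_force'],s['wrist_torque']);go((541.4,-84.8,135.7))"
```

```text
clock: 14.45
position: [540.5, -84.8, 133.9]
ee_rot: [0.753, -0.658, -0.002, 0.002]
contact_force: [-0.6, -0.1, -3.3]
gripper_width: 25.5
grasp_force: 60.3
[-0.6053431  -0.13054796 -3.32540984] [ 0.05215725  0.05504    -0.03004853]
shift [ 0.1 -0.9 -1.8] rot [ 0.005  0.    -0.001]
```

```bash
python3 jog.py '0 0 -1 0 0 0;0 0 -2 0 0 0;0 0 -3 0 0 0;0 0 -4 0 0 0;0 0 -5 0 0 0;0 0 -6 0 0 0;0 0 -7 0 0 0;0 0 -8 0 0 0'; python3 -c "
from h import *
s=arm.read_state();print(s['contact_force'],s['wrist_torque']);go((541.4,-84.8,192.7))"
```

```text
clock: 15.25
position: [541.5, -84.8, 143.0]
ee_rot: [0.753, -0.658, -0.001, 0.001]
contact_force: [0.3, -0.0, -3.6]
gripper_width: 25.3
grasp_force: 60.3
[ 0.25014358 -0.03685498 -3.60024903] [ 0.01687083 -0.0623105   0.00143046]
shift [  0.    0.2 -49.7] rot [ 0.002  0.    -0.   ]
```

It's past the catch (10 mm up, carrying only its weight). Lift the rest.

```bash
python3 jog.py '0 0 -3 0 0 0;0 0 -8 0 0 0;0 0 -14 0 0 0;0 0 -20 0 0 0;0 0 -26 0 0 0;0 0 -32 0 0 0;0 0 -38 0 0 0;0 0 -44 0 0 0;0 0 -48 0 0 0;0 0 -50 0 0 0'; python3 jog.py '0 0 0 0 0 0;0 0 0 0 0 0;0 0 0 0 0 0;0 0 0 0 0 0;0 0 0 0 0 0;0 0 0 0 0 0'; python3 - <<'E'
from h import *
s=arm.read_state();print(s["position"],s["contact_force"],s["wrist_torque"]);go((541.4,-84.8,192.7))
b=arm.get_image("scene")[60:220,180:340]
cv2.imwrite("pics/f.png",np.hstack([cv2.resize(b,(400,400),interpolation=cv2.INTER_CUBIC),cv2.resize(arm.get_image("wrist"),(400,400))]))
E
```

```text
clock: 16.25
position: [541.8, -84.7, 193.5]
ee_rot: [0.753, -0.658, -0.0, 0.0]
contact_force: [-0.3, -0.5, -3.8]
gripper_width: 25.3
grasp_force: 60.3
clock: 16.85
position: [541.6, -84.8, 192.8]
ee_rot: [0.753, -0.658, -0.001, 0.001]
contact_force: [0.4, -0.4, -3.5]
gripper_width: 25.6
grasp_force: 60.3
[541.55906381 -84.75864886 192.83357248] [ 0.38360704 -0.3864076  -3.54762462] [0.02739905 0.00497417 0.02383947]
shift [0.  0.2 0.1] rot [ 0.002  0.    -0.   ]
```

View pics/f.png

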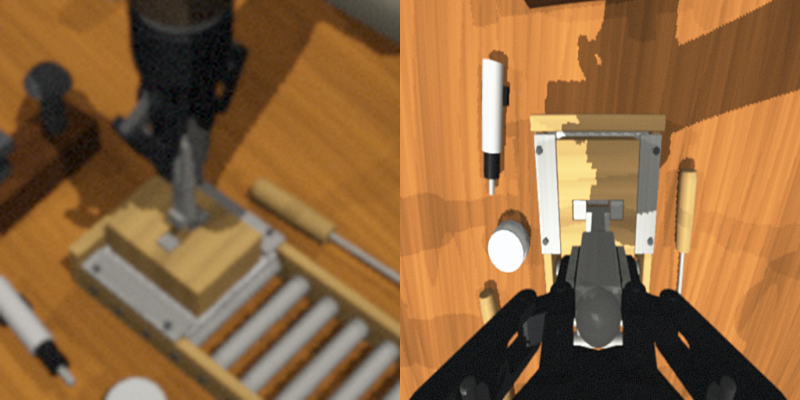

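The stake hangs upright above the socket, with its heel at about (187,215) in the scene half. The block's near corner is at (200,290). One numeric check of the foot height and whether the sled is home.

```bash
python3 - <<'E'
from h import *
S=cal("scene");b=np.array([541.4,-84.6,0]);x=np.array([.991,.135,0]);y=np.array([-.135,.991,0])
f=lambda X,Y,Z:(((proj(S,b+x*X+y*Y+np.array([0,0,Z]))[0]-[180,60])*2.5).round(0))
for z in (90,105): print("foot corner+x+y",z,f(12,8,z),"-x+y",f(-12,8,z))
print("blk +x+y",f(45,60,90),"blk -x+y",f(-45,60,90),"blk +x-y",f(45,-60,90))
E
```

```text
foot corner+x+y 90 [180. 239.] -x+y [197. 223.]
foot corner+x+y 105 [180. 229.] -x+y [197. 214.]
blk +x+y [197. 292.] blk -x+y [262. 233.] blk +x-y [104. 220.]
```

```bash
python3 -c "
from h import *
print(arm.job_done())"
```

```text
the job is handed in; nothing more can be done
None
```

The sled is home against the end stop, and the stake was rocked free. I handed the job in at about 17 s with the stake held upright and still above its socket, its foot about 15 mm clear of the block.

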